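# Lower the loose lid of the drive case

## Robot

A 6-joint arm with a two-finger parallel gripper is mounted at the origin on the work surface. World frame = base frame: x ahead of the robot, y to its left, z up, the work surface at z = 0. Lengths are in mm, angles in rad, forces in N, time in s.
With the tool pointing down it reaches from about 275 to 1000 mm from the base axis. Payload 8.4 kg.
Tool frame: the origin (TCP) lies on the centre line of the jaws, within the pads' length; the fingertips stand 25 mm ahead of it and the grasp point (between the pads) lies 6 mm ahead of it; z points along the fingers, x is the direction in which the jaws open and shut, and the axes are right-handed (so a half turn about z gives the same grasp; the last joint's range is limited). The gripper opens to 85 mm and grips with 20 to 120 N. Pads are 22 mm wide; open, the fingers measure 114 mm over their backs; the gripper's body (76 mm by 85 mm) begins 54 mm behind the grasp point. The pads swing forward as they close: fully open they stand 13 mm farther back than shut.
Start: joints at [-1.29, 0.353, 1.633, -0, 1.155, -0.002], TCP at [174.402, -600.177, 256.281] pointing down, gripper open.
Joint ranges: [-2.63, 2.63], [-0.92, 2.1], [0.06, 2.66], [-1.3, 4.44], [0, 2.69], [-3.02, 3.02]. Speed limits (rad/s): [2.22, 2.22, 2.79, 3.14, 3.14, 3.14].

## Interface

Orientations are given as [roll, pitch, yaw] about the fixed x, y, z axes, in that order (R = Rz(yaw) Ry(pitch) Rx(roll)).
In Python, from rig import r gives the robot as it stands. The module is installed in compiled form; this text tells all that it offers.
- The arm moves only by the tool jog_arm, never from a script. Its argument "deltas" is a list of rows, each an object with "gripper": the gripper command: -1 is fully open, 1 is shut, values between are in proportion; "translation": the shift along the world's x, y, z in units of 10 cm (1.0 is 10 cm), a list of three; "dr": the turn, a rotation vector about the world's x, y, z in units of pi/2 rad (1.0 is pi/2 rad), a list of three. In form: [{"gripper": gripper, "translation": [x, y, z], "dr": [wx, wy, wz]}, ...]. A call has 1 to 12 rows; each row shifts and turns the commanded pose from where the row before left it; what a row does not reach is not made up. A row lasts 1/12 s, in which the tool goes at most 41.7 mm and 7.16 degrees, less where a joint would pass 70% of its speed; a pose out of reach is approached as far as the arm can. A call with a number of a shift or a turn outside -1 to 1 is refused whole. A call with a gripper value outside its range is refused whole. The fingers move at their own pace and stop on an object; "squeeze" is the grip in N (left out, the last holds). Time passes only in rows, so rows that do not move let the fingers close. It gives the time, the measured TCP pose, the force and the opening at its end, in the units of the state.
- r.sense(): the state, without advancing time (a new reading comes with each control period).
- r.grab_frame(name): name is "side" or "top" or "wrist"; returns the picture (480x640x3 uint8, blue, green, red); there is no depth.
- r.calibration(name): a dict with "mtx" (3x3 intrinsics, pixels), "world_from_camera" (4x4, takes a point from camera to world coordinates). Camera axes: x right, y down, z forward; pixel columns grow to the right and rows downward; lengths in mm; the calibration is good to about 2 mm. A picture is of the moment at which its call begins: read the wrist's pose just before it. calibration takes no time and is no camera call; for the wrist camera it gives the pose at the moment of the call.
- r.sign_off(): hands the job in, once; it reports no verdict.
The state is a dict: "clock": time; "qpos": joint angles; "qvel": joint speeds; "joint_efforts": joint torques, N m; "eef_pos": TCP position; "tcp_rot": TCP orientation; "contact_force": force on the tool from outside, world axes, zero at the start; "wrist_torque": the same for the moment, N m; "opening": opening from 0.0 (shut) to 1.0 (fully open).
Only numpy, scipy, OpenCV 4.12 (cv2) and the standard library are available. Lean on these libraries where they do the work, as an engineer would, in place of code of your own. Each camera call takes 0.05 s, during which the arm holds its last target. There are 200 camera calls.

## Task

The grey case of drives stands open, and its lid has a loose hinge: tip the lid forward with a finger from behind, catch it on a finger under its inner side as it falls towards you, and lower it gently until it is fully shut, without letting it drop or slam. Do not pinch or grip the lid, leave everything else on the table where it is, and finish clear of the case.

Things in the scene. Friction and masses are not known exactly. Their poses are not given: they have to be found in the camera images.
- case: grey plastic case fixed to the table, open at the top, 150 mm deep (its x) x 200 mm wide (its y) x 60 mm high; origin at the centre of its underside on the table; its -x axis points to the front, where the lid closes towards the robot. Drives stand in the foam inside, their tops 8 mm below the rim
- hinge (a point): point on the lid's hinge axis, half-way along it: at the back rim of the case, 75 mm along the case's +x from its origin and 60 mm above the table. The axis runs along the case's y
- lip (a point): middle of the free edge of the lid, in the plane of its inner face (the underside when shut), 178 mm from the hinge axis. The lid is a flat plate 200 mm wide; that plane passes through the hinge axis and the lid is 11 mm thick outwards from it (at the lip a 5 mm core stands 3 mm proud of both faces). Shut, it overhangs the front of the case by 28 mm all along, 60 mm above the table: room for a finger below
- lid (a joint): angle of the lid in rad: 0 = shut flat on the rim, 1.57 = upright, 1.72 = stop, leaning back. It starts upright or leaning slightly back. The hinge is worn: its slight friction (0.04 N m) holds the lid only within about 0.1 to 0.2 rad of upright; further forward the lid (about 0.35 kg) falls freely towards the front
- drive: loose flat metal drive, 100 x 70 x 7 mm, lying beside the case; bystander; origin at the centre of its underside
- adapter: loose black plug adapter, 90 x 32 x 24 mm; bystander; origin at its underside
- driver: loose screwdriver lying on the table, 170 mm long; bystander; origin at its underside
- duster: loose upright spray can, 56 mm across, 170 mm tall; bystander, beside the back of the case; origin at its underside
- mouse: loose black computer mouse, about 70 x 60 x 34 mm; bystander; origin at its underside
- tape: loose roll of clear tape lying flat, 84 mm across, 24 mm high; bystander; origin at its underside
- screwcup: loose small steel cup, 70 mm across, 50 mm tall, behind the case; bystander; origin at its underside

How it is judged:
By the outcome, as a careful person would: the job done as asked, in the order asked, and still so for the second after the job is handed in, with the robot touching nothing.
It also fails if it takes over 51 s, if anything falls off the work surface, if the arm or the gripper's body presses on something with over 40 N, if the wrist force passes 120 N, or if a joint passes its speed limit or range.

## Working session

There is one attempt and no reset: what is moved stays moved. The work goes in short steps, Python scripts to look and compute and a tool call to move; the robot and the scene stay as the last step left them, time stands still between calls to the robot, and variables do not carry over. Pictures are saved under pics/ and viewed, about 8 in all and at most 12, crops included, and the job is handed in when it is done.

Besides the shell and the picture viewer there is one more tool, called by a JSON object that holds its "api" and its "payload", one argument or row to a line. jog_arm: Moves the arm, as the interface text tells. Shifts and turns lie within -1 to 1; 1 stands for 10 cm of shift or pi/2 rad of turn. Its arguments: {"type":"object","properties":{"deltas":{"type":"array"},"squeeze":{"type":"number"}},"required":["deltas"]}

```bash
mkdir -p pics; python3 - <<'E'
from rig import r
import cv2
for n in("side","top"):
    cv2.imwrite(f"pics/{n}0.png",r.grab_frame(n)); c=r.calibration(n); print(n,c["mtx"].round(1).tolist(),c["world_from_camera"].round(3).tolist())
print(r.sense())
E
```

```text
side [[572.1, 0.0, 311.2], [0.0, 572.1, 247.7], [0.0, 0.0, 1.0]] [[-0.73, -0.448, 0.515, -221.963], [-0.683, 0.472, -0.558, 877.13], [0.007, -0.759, -0.651, 998.821], [0.0, 0.0, 0.0, 1.0]]
top [[591.4, 0.0, 323.0], [0.0, 591.4, 235.3], [0.0, 0.0, 1.0]] [[-0.009, -0.999, 0.046, 475.954], [-1.0, 0.009, 0.002, 66.281], [-0.002, -0.046, -0.999, 1454.271], [0.0, 0.0, 0.0, 1.0]]
{'clock': 0.1, 'qpos': array([-1.29040216e+00,  3.53601501e-01,  1.63407850e+00,  2.62193011e-06,
        1.15518647e+00, -2.41879373e-03]), 'qvel': array([-2.00804702e-03, -1.21591461e-03, -1.18724014e-03,  4.53998137e-04,
        1.53079679e-03,  2.67625489e-05]), 'joint_efforts': array([ 5.94126268e-04, -6.06357336e+01, -3.42819786e+01, -7.88811747e-06,
        3.81856851e-03, -3.47722175e-05]), 'eef_pos': array([ 174.28899911, -599.78667093,  255.6145907 ]), 'tcp_rot': array([-3.14158718e+00,  1.27380054e-03, -1.28798442e+00]), 'contact_force': array([ 0.75005749, -0.31953685, -0.07642896]), 'wrist_torque': array([-0.06405436,  0.02261736,  0.0195458 ]), 'opening': 1.003146500624976}
```

View pics/side0.png

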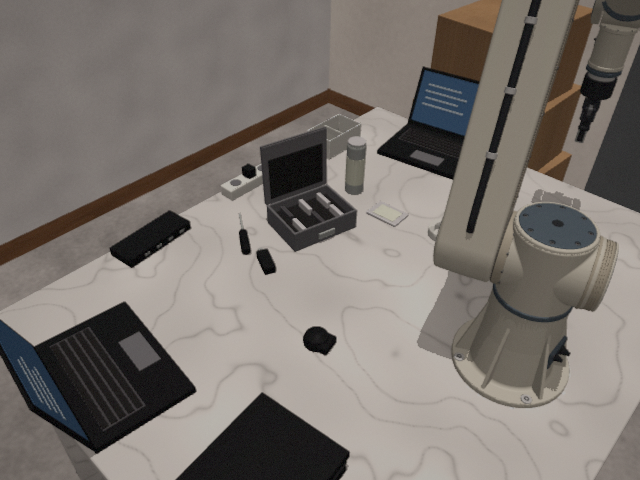

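View pics/top0.png

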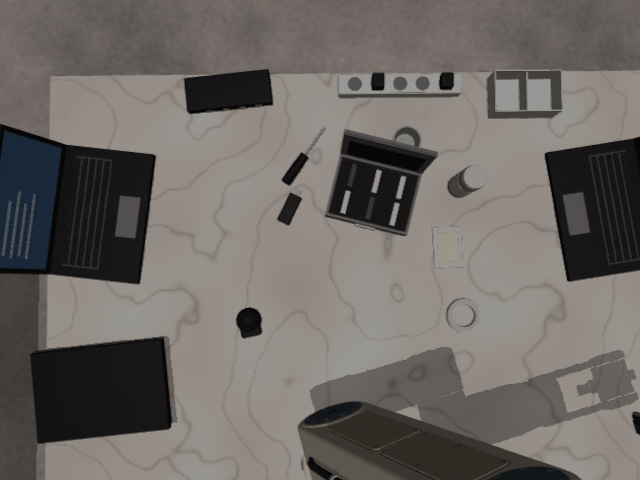

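```bash
python3 - <<'E'
import cv2,numpy as np
a=cv2.imread("pics/top0.png")[115:255,275:495]; b=cv2.imread("pics/side0.png")[120:260,190:410]
f=lambda i:cv2.convertScaleAbs(cv2.resize(i,None,fx=3.6,fy=3.6,interpolation=cv2.INTER_CUBIC)[:, :],alpha=1.8,beta=20)
cv2.imwrite("pics/crop1.png",cv2.resize(f(a),(792,504))); cv2.imwrite("pics/crop2.png",cv2.resize(f(b),(792,504)))
E
```

```text
(no output)
```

View pics/crop1.png

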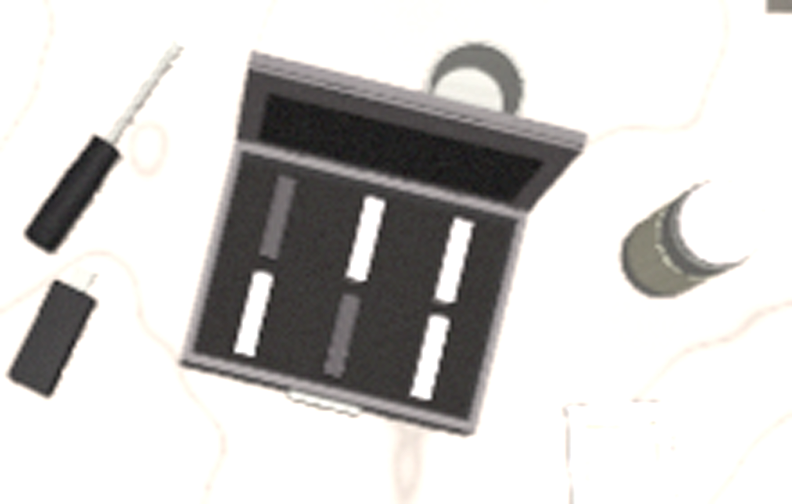

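View pics/crop2.png

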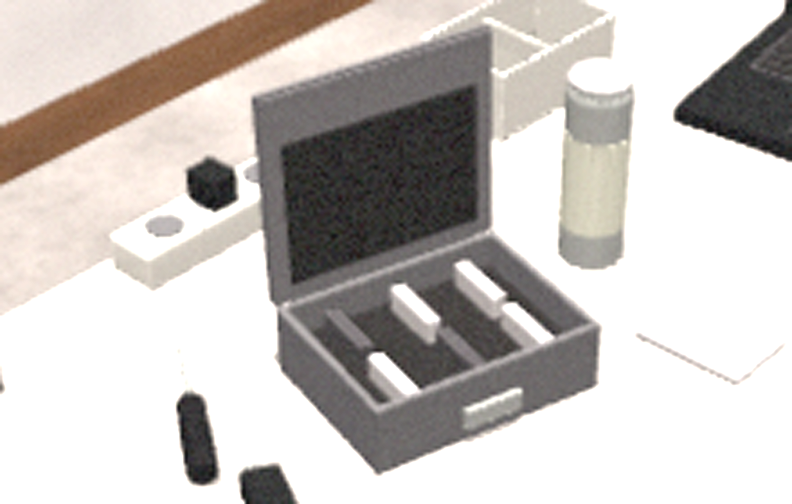

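```bash
cat > h.py <<'E'
from rig import r
import numpy as np
def ray(n,u,v):
    c=r.calibration(n); T=c["world_from_camera"]; d=T[:3,:3]@np.linalg.solve(c["mtx"],[u,v,1]); return T[:3,3],d
def plane(n,u,v,z):
    o,d=ray(n,u,v); return o+d*(z-o[2])/d[2]
def tri(a,b):
    (o,d),(p,e)=ray(*a),ray(*b); s=np.linalg.lstsq(np.c_[d,-e],p-o,rcond=None)[0]; A=o+d*s[0];B=p+e*s[1]; return (A+B)/2,np.linalg.norm(A-B)
E
python3 - <<'E'
from h import *
np.set_printoptions(precision=1,suppress=True)
t=lambda x,y:("top",275+x/3.6,115+y/3.6); s=lambda x,y:("side",190+x/3.6,120+y/3.6)
for n,p,z in [("FL",(183,360),60),("FR",(474,430),60),("BL",(238,148),60),("BR",(525,214),60),("cuptop",(478,78),50),("cupbase?",(466,110),0),("duster top",(715,222),170),("duster base",(655,262),0),("tape",None,0)]:
    if p: print(n,plane(*t(*p),z))
for n,p,z in [("FL",(380,407),60),("FR",(598,325),60),("BL",(280,303),60),("BR",(495,236),60),("dusterbase",(590,250),0),("dustertop",(600,78),170)]:
    print("side",n,plane(*s(*p),z))
print("lipL",tri(t(248,67),s(258,99))); print("lipR",tri(t(583,148),s(491,32)))
for k in "drv","": pass
print("drive",plane("top",448,247,0),"driver tip/handle",plane("top",324,128,0),plane("top",290,180,0))
E
```

```text
FL [588.6  61.8  60. ]
FR [ 540.9 -128.5   60. ]
BL [728.4  24.3  60. ]
BR [ 682.9 -164.2   60. ]
cuptop [ 775.7 -136.1   50. ]
cupbase? [ 764.2 -134.7    0. ]
duster top [ 660.7 -261.1  170. ]
duster base [ 657.9 -262.7    0. ]
side FL [591.2  57.4  60. ]
side FR [ 540.1 -127.3   60. ]
side BL [735.2  19.7  60. ]
side BR [ 676.1 -162.    60. ]
side dusterbase [ 661.4 -268.4    0. ]
side dustertop [ 657.5 -261.4  170. ]
lipL (array([743.2,  23.4, 237.7]), np.float64(0.12325529136921468))
lipR (array([ 694.7, -170.3,  232.7]), np.float64(1.6827060198637405))
drive [ 511.9 -238.     0. ] driver tip/handle [810.   64.2   0. ] [681.  149.4   0. ]
```

Seen in the pictures: the case sits at about (635,-52) with yaw -0.25. Its lid leans back slightly (about 1.63 rad). The cup stands behind it at about (772,-136) and the duster at (660,-262). I plan to straddle the free edge with half-open jaws, so the back finger pushes and the front finger catches. First I check how far the tool can tilt in front of the case.

{"api": "jog_arm", "payload": {
  "deltas": [
    {"gripper":0,"translation":[0.165,0.325,-0.03],"dr":[0,0,0.037]},
    {"gripper":0,"translation":[0.165,0.325,-0.03],"dr":[0,0,0.037]},
    {"gripper":0,"translation":[0.165,0.325,-0.03],"dr":[0,0,0.037]},
    {"gripper":0,"translation":[0.165,0.325,-0.03],"dr":[0,0,0.037]},
    {"gripper":0,"translation":[0.165,0.325,-0.03],"dr":[0,0,0.037]},
    {"gripper":0,"translation":[0.165,0.325,-0.03],"dr":[0,0,0.037]},
    {"gripper":0,"translation":[0.165,0.325,-0.03],"dr":[0,0,0.037]},
    {"gripper":0,"translation":[0.165,0.325,-0.03],"dr":[0,0,0.037]},
    {"gripper":0,"translation":[0.165,0.325,-0.03],"dr":[0,0,0.037]},
    {"gripper":0,"translation":[0.165,0.325,-0.03],"dr":[0,0,0.037]},
    {"gripper":0,"translation":[0.165,0.325,-0.03],"dr":[0,0,0.037]},
    {"gripper":0,"translation":[0.165,0.325,-0.03],"dr":[0,0,0.037]}
  ]
}}

```text
clock: 1.1
eef_pos: [372.7, -208.5, 220.1]
tcp_rot: [-3.142, -0.0, -0.588]
contact_force: [1.1, -0.3, 0.3]
opening: 0.507
```

{"api": "jog_arm", "payload": {
  "deltas": [
    {"gripper":0,"translation":[0.165,0.325,-0.05],"dr":[0,0,0.037]},
    {"gripper":0,"translation":[0.165,0.325,-0.05],"dr":[0,0,0.037]},
    {"gripper":0,"translation":[0.165,0.325,-0.05],"dr":[0,0,0.037]},
    {"gripper":0,"translation":[0.165,0.325,-0.05],"dr":[0,0,0.037]},
    {"gripper":0,"translation":[0.165,0.325,-0.05],"dr":[0,0,0.037]},
    {"gripper":0,"translation":[0.165,0.325,-0.05],"dr":[0,0,0.037]},
    {"gripper":0,"translation":[0,0,-0.1],"dr":[0,0,0]},
    {"gripper":0,"translation":[0,0,-0.1],"dr":[0,0,0]},
    {"gripper":0,"translation":[0,0,0],"dr":[0,0,0]}
  ]
}}

```text
clock: 1.85
eef_pos: [469.7, -15.1, 168.2]
tcp_rot: [3.14, 0.004, -0.241]
contact_force: [-0.5, -0.1, -0.9]
opening: 0.5
```

{"api": "jog_arm", "payload": {
  "deltas": [
    {"gripper":0,"translation":[0,0,-0.1],"dr":[-0.0172,-0.0678,0]},
    {"gripper":0,"translation":[0,0,-0.1],"dr":[-0.0172,-0.0678,0]},
    {"gripper":0,"translation":[0,0,-0.1],"dr":[-0.0172,-0.0678,0]},
    {"gripper":0,"translation":[0,0,-0.1],"dr":[-0.0172,-0.0678,0]},
    {"gripper":0,"translation":[0,0,-0.1],"dr":[-0.0172,-0.0678,0]},
    {"gripper":0,"translation":[0,0,-0.1],"dr":[-0.0172,-0.0678,0]},
    {"gripper":0,"translation":[0,0,0],"dr":[-0.0172,-0.0678,0]},
    {"gripper":0,"translation":[0,0,0],"dr":[-0.0172,-0.0678,0]},
    {"gripper":0,"translation":[0,0,0],"dr":[-0.0172,-0.0678,0]},
    {"gripper":0,"translation":[0,0,0],"dr":[0,0,0]}
  ]
}}

```text
clock: 2.68
eef_pos: [475.3, -34.0, 163.6]
tcp_rot: [3.085, -0.601, -0.265]
contact_force: [0.4, -0.6, 0.3]
opening: 0.501
```

```bash
cat >> h.py <<'E'
from scipy.spatial.transform import Rotation as Ro
np.set_printoptions(precision=3,suppress=True)
Y=-0.249; X=np.array([np.cos(Y),np.sin(Y),0]); YC=np.array([-np.sin(Y),np.cos(Y),0]); H=np.array([708,-70.5,60.])
def show():
    s=r.sense(); R=Ro.from_euler("xyz",s["tcp_rot"]).as_matrix(); p=s["eef_pos"]-H
    print("t",s["clock"],"q",s["qpos"],"F",s["contact_force"],"T",s["wrist_torque"],"op",round(s["opening"],3))
    print("pos",s["eef_pos"],"case-rel-hinge",p@X,p@YC,p[2],"rpy",s["tcp_rot"],"jaw(case)",[R[:,0]@X,R[:,0]@YC,R[2,0]],"z(case)",[R[:,2]@X,R[:,2]@YC,R[2,2]],"beta",np.arctan2(R[:,2]@X,-R[2,2]))
E
python3 -c "from h import *;show()"
```

```text
t 2.6833 q [ 0.093  0.112  2.398 -1.278  0.265  1.571] F [ 0.449 -0.627  0.312] T [0.15  0.219 0.04 ] op 0.501
pos [475.264 -34.015 163.57 ] case-rel-hinge -234.54895714444018 -21.9945015590328 103.56983619347949 rpy [ 3.085 -0.601 -0.265] jaw(case) [np.float64(0.8245750897244633), np.float64(-0.01289043728571002), np.float64(0.5656056559410245)] z(case) [np.float64(0.5637492760811229), np.float64(-0.06533552604056976), np.float64(-0.8233577732401705)] beta 0.6003803986451434
```

```bash
cat >> h.py <<'E'
def rot(b,s):
    R0=np.c_[X,-YC,[0,0,-1]]           # tool down, jaw along case x
    return Ro.from_rotvec(-b*YC)*Ro.from_rotvec(s*X)*Ro.from_matrix(R0)
def go(p,b,s,N,frm=None):
    st=r.sense()
    if frm is None: P,R=st["eef_pos"],Ro.from_euler("xyz",st["tcp_rot"])
    else: P,R=H+X*frm[0][0]+YC*frm[0][1]+np.array([0,0,frm[0][2]]),rot(*frm[1:])
    T=H+X*p[0]+YC*p[1]+np.array([0,0,p[2]])
    d=(T-P)/100/N; w=(rot(b,s)*R.inv()).as_rotvec()/(np.pi/2)/N
    print("N",N,"T",d.round(4).tolist(),"dr",w.round(4).tolist(),"mm/row",np.linalg.norm(d)*100,"deg/row",np.linalg.norm(w)*90)
E
python3 - <<'E'
from h import *
A=((-230,-60,120),.3,.35); B=((-200,-60,40),1.3,.35)
go(*A,8); go(*B,12,A)
E
```

```text
N 8 T [-0.0062, -0.0474, 0.0205] dr [0.0343, 0.0154, 0.0154] mm/row 5.206758236833599 deg/row 3.6555697476953775
N 12 T [0.0242, -0.0062, -0.0667] dr [-0.0131, -0.0514, -0.0] mm/row 7.120003121097941 deg/row 4.77464829275686
```

{"api": "jog_arm", "payload": {
  "deltas": [
    {"gripper":0,"translation":[-0.006,-0.047,0.02],"dr":[0.034,0.0155,0.0155]},
    {"gripper":0,"translation":[-0.006,-0.047,0.02],"dr":[0.034,0.0155,0.0155]},
    {"gripper":0,"translation":[-0.006,-0.047,0.02],"dr":[0.034,0.0155,0.0155]},
    {"gripper":0,"translation":[-0.006,-0.047,0.02],"dr":[0.034,0.0155,0.0155]},
    {"gripper":0,"translation":[-0.006,-0.047,0.02],"dr":[0.034,0.0155,0.0155]},
    {"gripper":0,"translation":[-0.006,-0.047,0.02],"dr":[0.034,0.0155,0.0155]},
    {"gripper":0,"translation":[-0.006,-0.047,0.02],"dr":[0.034,0.0155,0.0155]},
    {"gripper":0,"translation":[-0.006,-0.047,0.02],"dr":[0.034,0.0155,0.0155]},
    {"gripper":0,"translation":[0,0,0],"dr":[0,0,0]}
  ]
}}

```text
clock: 3.43
eef_pos: [462.7, -55.3, 160.4]
tcp_rot: [-3.076, -0.44, -0.257]
contact_force: [-0.3, -0.4, 0.4]
opening: 0.497
```

{"api": "jog_arm", "payload": {
  "deltas": [
    {"gripper":0,"translation":[0.024,-0.006,-0.067],"dr":[-0.013,-0.051,0]},
    {"gripper":0,"translation":[0.024,-0.006,-0.067],"dr":[-0.013,-0.051,0]},
    {"gripper":0,"translation":[0.024,-0.006,-0.067],"dr":[-0.013,-0.051,0]},
    {"gripper":0,"translation":[0.024,-0.006,-0.067],"dr":[-0.013,-0.051,0]},
    {"gripper":0,"translation":[0.024,-0.006,-0.067],"dr":[-0.013,-0.051,0]},
    {"gripper":0,"translation":[0.024,-0.006,-0.067],"dr":[-0.013,-0.051,0]},
    {"gripper":0,"translation":[0.024,-0.006,-0.067],"dr":[-0.013,-0.051,0]},
    {"gripper":0,"translation":[0.024,-0.006,-0.067],"dr":[-0.013,-0.051,0]},
    {"gripper":0,"translation":[0.024,-0.006,-0.067],"dr":[-0.013,-0.051,0]},
    {"gripper":0,"translation":[0.024,-0.006,-0.067],"dr":[-0.013,-0.051,0]},
    {"gripper":0,"translation":[0.024,-0.006,-0.067],"dr":[-0.013,-0.051,0]},
    {"gripper":0,"translation":[0.024,-0.006,-0.067],"dr":[-0.013,-0.051,0]}
  ]
}}

```text
clock: 4.43
eef_pos: [445.4, -73.1, 364.1]
tcp_rot: [-3.105, -1.055, -0.209]
contact_force: [0.4, 0.1, 0.2]
opening: 0.502
```

```bash
python3 -c "
from h import *;show()
import cv2; cv2.imwrite('pics/s5.png',r.grab_frame('side'))"
```

```text
t 4.4333 q [-0.166 -0.41   2.496 -0.682  0.     0.703] F [0.421 0.139 0.165] T [0.049 0.394 0.002] op 0.502
pos [445.356 -73.112 364.12 ] case-rel-hinge -253.90012269510703 -67.25625802346725 304.1202124538269 rpy [-3.105 -1.055 -0.209] jaw(case) [np.float64(0.4925964014615363), np.float64(0.019864288352095916), np.float64(0.8700311461754743)] z(case) [np.float64(0.8672359626311134), np.float64(0.07203708569951624), np.float64(-0.49265854646317314)] beta 1.0541789103378834
```

View pics/s5.png

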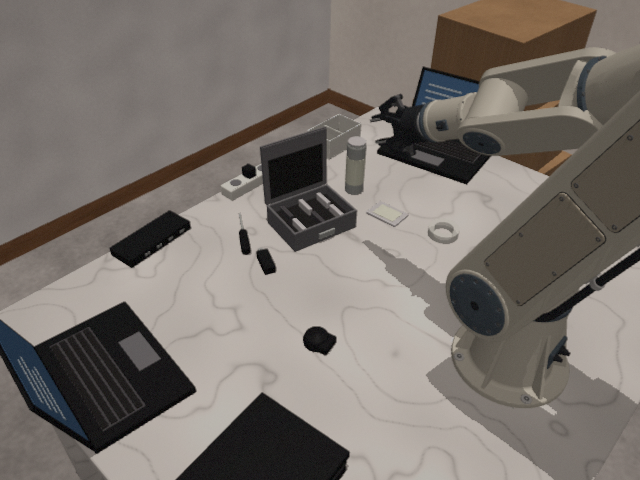

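```bash
python3 - <<'E'
from h import *
A=((-230,-60,200),.0,0.); A2=((-230,-60,200),.0,.35); B=((-200,-60,60),1.3,.35)
go(*A,12); go(*A2,6,A); 
E
```

```text
N 12 T [0.0216, 0.0008, -0.0886] dr [0.011, 0.0552, -0.003] mm/row 9.115082617203523 deg/row 5.074146340929438
N 6 T [0.0, 0.0, 0.0] dr [0.036, -0.0092, 0.0] mm/row 0.0 deg/row 3.3422538049298027
```

{"api": "jog_arm", "payload": {
  "deltas": [
    {"gripper":0,"translation":[0.0216,0.001,-0.089],"dr":[0.011,0.055,-0.003]},
    {"gripper":0,"translation":[0.0216,0.001,-0.089],"dr":[0.011,0.055,-0.003]},
    {"gripper":0,"translation":[0.0216,0.001,-0.089],"dr":[0.011,0.055,-0.003]},
    {"gripper":0,"translation":[0.0216,0.001,-0.089],"dr":[0.011,0.055,-0.003]},
    {"gripper":0,"translation":[0.0216,0.001,-0.089],"dr":[0.011,0.055,-0.003]},
    {"gripper":0,"translation":[0.0216,0.001,-0.089],"dr":[0.011,0.055,-0.003]},
    {"gripper":0,"translation":[0.0216,0.001,-0.089],"dr":[0.011,0.055,-0.003]},
    {"gripper":0,"translation":[0.0216,0.001,-0.089],"dr":[0.011,0.055,-0.003]},
    {"gripper":0,"translation":[0.0216,0.001,-0.089],"dr":[0.011,0.055,-0.003]},
    {"gripper":0,"translation":[0.0216,0.001,-0.089],"dr":[0.011,0.055,-0.003]},
    {"gripper":0,"translation":[0.0216,0.001,-0.089],"dr":[0.011,0.055,-0.003]},
    {"gripper":0,"translation":[0.0216,0.001,-0.089],"dr":[0.011,0.055,-0.003]}
  ]
}}

```text
clock: 5.48
eef_pos: [469.6, -80.2, 267.0]
tcp_rot: [3.122, -0.097, -0.248]
contact_force: [-0.3, -0.7, -0.2]
opening: 0.502
```

{"api": "jog_arm", "payload": {
  "deltas": [
    {"gripper":0,"translation":[0,0,0],"dr":[0.036,-0.009,0]},
    {"gripper":0,"translation":[0,0,0],"dr":[0.036,-0.009,0]},
    {"gripper":0,"translation":[0,0,0],"dr":[0.036,-0.009,0]},
    {"gripper":0,"translation":[0,0,0],"dr":[0.036,-0.009,0]},
    {"gripper":0,"translation":[0,0,0],"dr":[0.036,-0.009,0]},
    {"gripper":0,"translation":[0,0,0],"dr":[0.036,-0.009,0]},
    {"gripper":0,"translation":[0,0,0],"dr":[0,0,0]}
  ]
}}

```text
clock: 6.07
eef_pos: [468.7, -80.8, 266.3]
tcp_rot: [-2.807, -0.092, -0.284]
contact_force: [-0.4, 0.4, -0.8]
opening: 0.498
```

```bash
python3 - <<'E'
from h import *
show()
B=((-200,-60,60),1.3,.35)
go(*B,20)
E
```

```text
t 6.0667 q [-0.4    0.083  2.005  0.401  1.04  -0.334] F [-0.418  0.388 -0.845] T [-0.158  0.1   -0.034] op 0.498
pos [468.666 -80.759 266.283] case-rel-hinge -229.42456897911 -68.92236206993381 206.28347844503094 rpy [-2.807 -0.092 -0.284] jaw(case) [np.float64(0.995198078641432), np.float64(-0.034793452352798425), np.float64(0.09148879681018801)] z(case) [np.float64(0.09783644868509762), np.float64(0.3252461122094061), np.float64(-0.9405546213811056)] beta 0.10364720068993774
N 20 T [0.0154, 0.0007, -0.0731] dr [-0.0097, -0.0372, 0.0013] mm/row 7.473999911441534 deg/row 3.464137733100469
```

{"api": "jog_arm", "payload": {
  "deltas": [
    {"gripper":0,"translation":[0.0154,0,-0.073],"dr":[-0.0097,-0.0372,0.001]},
    {"gripper":0,"translation":[0.0154,0,-0.073],"dr":[-0.0097,-0.0372,0.001]},
    {"gripper":0,"translation":[0.0154,0,-0.073],"dr":[-0.0097,-0.0372,0.001]},
    {"gripper":0,"translation":[0.0154,0,-0.073],"dr":[-0.0097,-0.0372,0.001]},
    {"gripper":0,"translation":[0.0154,0,-0.073],"dr":[-0.0097,-0.0372,0.001]},
    {"gripper":0,"translation":[0.0154,0,-0.073],"dr":[-0.0097,-0.0372,0.001]},
    {"gripper":0,"translation":[0.0154,0,-0.073],"dr":[-0.0097,-0.0372,0.001]},
    {"gripper":0,"translation":[0.0154,0,-0.073],"dr":[-0.0097,-0.0372,0.001]},
    {"gripper":0,"translation":[0.0154,0,-0.073],"dr":[-0.0097,-0.0372,0.001]},
    {"gripper":0,"translation":[0.0154,0,-0.073],"dr":[-0.0097,-0.0372,0.001]},
    {"gripper":0,"translation":[0.0154,0,-0.073],"dr":[-0.0097,-0.0372,0.001]},
    {"gripper":0,"translation":[0.0154,0,-0.073],"dr":[-0.0097,-0.0372,0.001]}
  ]
}}

```text
clock: 7.07
eef_pos: [486.5, -74.5, 190.1]
tcp_rot: [-2.78, -0.734, -0.267]
contact_force: [0.2, 1.5, 0.7]
opening: 0.504
```

```bash
python3 -c "
from h import *;show();go((-200,-60,60),1.3,.35,10)"
```

```text
t 7.0667 q [-0.462  0.132  2.433  1.739  0.495 -1.925] F [0.165 1.491 0.734] T [-0.075  0.328  0.039] op 0.504
pos [486.537 -74.536 190.054] case-rel-hinge -213.6386680852445 -58.48748463949343 130.05369828436383 rpy [-2.78  -0.734 -0.267] jaw(case) [np.float64(0.7424282570499603), np.float64(-0.013381701386306788), np.float64(0.669791917838492)] z(case) [np.float64(0.6328236506286885), np.float64(0.34211558103336653), np.float64(-0.6946158336945547)] beta 0.738881836763554
N 10 T [0.0128, -0.0048, -0.0701] dr [-0.0096, -0.0347, 0.0005] mm/row 7.1385023731675785 deg/row 3.243803618827705
```

Passing the singularity on the good side (j4=1.74). Continue.

{"api": "jog_arm", "payload": {
  "deltas": [
    {"gripper":0,"translation":[0.0128,-0.005,-0.07],"dr":[-0.0096,-0.0347,0]},
    {"gripper":0,"translation":[0.0128,-0.005,-0.07],"dr":[-0.0096,-0.0347,0]},
    {"gripper":0,"translation":[0.0128,-0.005,-0.07],"dr":[-0.0096,-0.0347,0]},
    {"gripper":0,"translation":[0.0128,-0.005,-0.07],"dr":[-0.0096,-0.0347,0]},
    {"gripper":0,"translation":[0.0128,-0.005,-0.07],"dr":[-0.0096,-0.0347,0]},
    {"gripper":0,"translation":[0.0128,-0.005,-0.07],"dr":[-0.0096,-0.0347,0]},
    {"gripper":0,"translation":[0.0128,-0.005,-0.07],"dr":[-0.0096,-0.0347,0]},
    {"gripper":0,"translation":[0.0128,-0.005,-0.07],"dr":[-0.0096,-0.0347,0]},
    {"gripper":0,"translation":[0.0128,-0.005,-0.07],"dr":[-0.0096,-0.0347,0]},
    {"gripper":0,"translation":[0.0128,-0.005,-0.07],"dr":[-0.0096,-0.0347,0]},
    {"gripper":0,"translation":[0,0,0],"dr":[0,0,0]}
  ]
}}

```text
clock: 7.98
eef_pos: [524.2, -87.7, 157.7]
tcp_rot: [-2.675, -1.22, -0.347]
contact_force: [0.4, -0.9, 1.3]
opening: 0.503
```

```bash
python3 -c "
from h import *;show()
import cv2; cv2.imwrite('pics/s6.png',r.grab_frame('side'))"
```

```text
t 7.9833 q [-0.534  0.652  2.542  2.473  1.3   -3.013] F [ 0.391 -0.868  1.27 ] T [-0.019  0.491 -0.022] op 0.503
pos [524.226 -87.665 157.681] case-rel-hinge -173.8758539572419 -61.924143817621996 97.68086372549087 rpy [-2.675 -1.22  -0.347] jaw(case) [np.float64(0.3416335645838595), np.float64(-0.0336572840279093), np.float64(0.9392303736472699)] z(case) [np.float64(0.8790343129248096), np.float64(0.3650485985218308), np.float64(-0.30665648112840305)] beta 1.2351409363046557
```

View pics/s6.png

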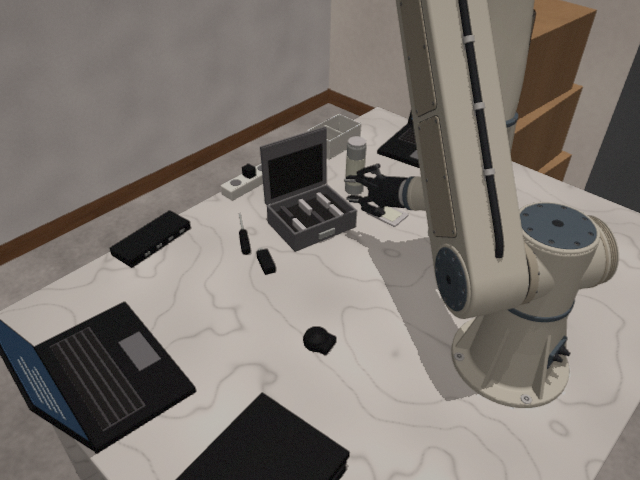

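{"api": "jog_arm", "payload": {
  "deltas": [
    {"gripper":0,"translation":[-0.05,0,0],"dr":[0.0735,0.0108,-0.0239]},
    {"gripper":0,"translation":[-0.05,0,0],"dr":[0.0735,0.0108,-0.0239]},
    {"gripper":0,"translation":[-0.05,0,0],"dr":[0.0735,0.0108,-0.0239]},
    {"gripper":0,"translation":[-0.05,0,0],"dr":[0.0735,0.0108,-0.0239]},
    {"gripper":0,"translation":[0,0,0],"dr":[0.0735,0.0108,-0.0239]},
    {"gripper":0,"translation":[0,0,0],"dr":[0.0735,0.0108,-0.0239]},
    {"gripper":0,"translation":[0,0,0],"dr":[0.0735,0.0108,-0.0239]},
    {"gripper":0,"translation":[0,0,0],"dr":[0.0735,0.0108,-0.0239]},
    {"gripper":0,"translation":[0,0,0],"dr":[0.0735,0.0108,-0.0239]},
    {"gripper":0,"translation":[0,0,0],"dr":[0.0735,0.0108,-0.0239]},
    {"gripper":0,"translation":[0,0,0],"dr":[0.0735,0.0108,-0.0239]},
    {"gripper":0,"translation":[0,0,0],"dr":[0.0735,0.0108,-0.0239]}
  ]
}}

```text
clock: 9.03
eef_pos: [502.4, -87.0, 158.2]
tcp_rot: [-1.89, 0.066, -1.442]
contact_force: [-0.1, -0.1, -0.0]
opening: 0.501
```

```bash
sed -i 's/np.c_\[X,-YC,\[0,0,-1\]\] /np.c_[-X,YC,[0,0,-1]] /' h.py; python3 -c "
from h import *;show();go((-200,-60,40),1.3,.35,14)"
```

```text
t 9.0333 q [-0.581  0.654  2.577  2.428  1.32  -1.563] F [-0.064 -0.055 -0.034] T [-0.092  0.41  -0.02 ] op 0.501
pos [502.361 -86.951 158.192] case-rel-hinge -195.24307587470298 -66.62064833333405 98.19182480015985 rpy [-1.89   0.066 -1.442] jaw(case) [np.float64(0.3677502904539164), np.float64(-0.9275644642349842), np.float64(-0.06621093987799342)] z(case) [np.float64(0.874926737850297), np.float64(0.3692453762441145), np.float64(-0.3133066477382508)] beta 1.226928452392173
N 14 T [-0.0021, 0.0054, -0.0416] dr [0.0694, 0.0069, -0.0218] mm/row 4.197150263207028 deg/row 6.579857580992393
```

{"api": "jog_arm", "payload": {
  "deltas": [
    {"gripper":0,"translation":[-0.002,0.005,-0.042],"dr":[0.0694,0.0069,-0.0218]},
    {"gripper":0,"translation":[-0.002,0.005,-0.042],"dr":[0.0694,0.0069,-0.0218]},
    {"gripper":0,"translation":[-0.002,0.005,-0.042],"dr":[0.0694,0.0069,-0.0218]},
    {"gripper":0,"translation":[-0.002,0.005,-0.042],"dr":[0.0694,0.0069,-0.0218]},
    {"gripper":0,"translation":[-0.002,0.005,-0.042],"dr":[0.0694,0.0069,-0.0218]},
    {"gripper":0,"translation":[-0.002,0.005,-0.042],"dr":[0.0694,0.0069,-0.0218]},
    {"gripper":0,"translation":[-0.002,0.005,-0.042],"dr":[0.0694,0.0069,-0.0218]},
    {"gripper":0,"translation":[-0.002,0.005,-0.042],"dr":[0.0694,0.0069,-0.0218]},
    {"gripper":0,"translation":[-0.002,0.005,-0.042],"dr":[0.0694,0.0069,-0.0218]},
    {"gripper":0,"translation":[-0.002,0.005,-0.042],"dr":[0.0694,0.0069,-0.0218]},
    {"gripper":0,"translation":[-0.002,0.005,-0.042],"dr":[0.0694,0.0069,-0.0218]},
    {"gripper":0,"translation":[-0.002,0.005,-0.042],"dr":[0.0694,0.0069,-0.0218]}
  ]
}}

```text
clock: 10.03
eef_pos: [500.2, -81.0, 107.7]
tcp_rot: [-2.686, 1.278, -2.543]
contact_force: [0.1, 0.5, 0.3]
opening: 0.499
```

```bash
python3 -c "
from h import *;show();go((-195,-60,25),1.3,.35,6)"
```

```text
t 10.0333 q [-0.554  0.93   2.565  2.489  1.588 -0.352] F [0.057 0.501 0.347] T [-0.028  0.45   0.016] op 0.499
pos [500.184 -80.968 107.731] case-rel-hinge -198.82709289718682 -61.358364604451474 47.7305921332332 rpy [-2.686  1.278 -2.543] jaw(case) [np.float64(-0.19093091637330212), np.float64(-0.2163952244433146), np.float64(-0.9574541722771791)] z(case) [np.float64(0.8987998374106261), np.float64(0.3535590035121359), np.float64(-0.2591425926129028)] beta 1.2900886324019012
N 6 T [0.0067, 0.0006, -0.0379] dr [0.0232, 0.0019, -0.0075] mm/row 3.848418192978509 deg/row 2.200790381612328
```

```bash
python3 -c "
from h import *;go((-150,-60,230),.6,.35,12)
go((16,-60,240),0,.35,12,((-150,-60,230),.6,.35))"
```

```text
N 12 T [0.0397, -0.0089, 0.1519] dr [0.019, 0.0372, -0.0075] mm/row 15.725083288794387 deg/row 3.823070989275037
N 12 T [0.1341, -0.0341, 0.0083] dr [0.0078, 0.0308, 0.0] mm/row 13.858411003991597 deg/row 2.8647889756541156
```

{"api": "jog_arm", "payload": {
  "deltas": [
    {"gripper":0,"translation":[0.04,-0.009,0.152],"dr":[0.019,0.0372,-0.0075]},
    {"gripper":0,"translation":[0.04,-0.009,0.152],"dr":[0.019,0.0372,-0.0075]},
    {"gripper":0,"translation":[0.04,-0.009,0.152],"dr":[0.019,0.0372,-0.0075]},
    {"gripper":0,"translation":[0.04,-0.009,0.152],"dr":[0.019,0.0372,-0.0075]},
    {"gripper":0,"translation":[0.04,-0.009,0.152],"dr":[0.019,0.0372,-0.0075]},
    {"gripper":0,"translation":[0.04,-0.009,0.152],"dr":[0.019,0.0372,-0.0075]},
    {"gripper":0,"translation":[0.04,-0.009,0.152],"dr":[0.019,0.0372,-0.0075]},
    {"gripper":0,"translation":[0.04,-0.009,0.152],"dr":[0.019,0.0372,-0.0075]},
    {"gripper":0,"translation":[0.04,-0.009,0.152],"dr":[0.019,0.0372,-0.0075]},
    {"gripper":0,"translation":[0.04,-0.009,0.152],"dr":[0.019,0.0372,-0.0075]},
    {"gripper":0,"translation":[0.04,-0.009,0.152],"dr":[0.019,0.0372,-0.0075]},
    {"gripper":0,"translation":[0.04,-0.009,0.152],"dr":[0.019,0.0372,-0.0075]}
  ]
}}

```text
clock: 11.03
eef_pos: [538.8, -81.5, 251.7]
tcp_rot: [2.821, 0.756, 2.961]
contact_force: [-0.7, 0.2, -0.2]
opening: 0.505
```

```bash
python3 -c "
from h import *;show();go((16,-60,240),0,.35,12)"
```

```text
t 11.0333 q [-0.428  0.068  2.285  1.359  0.496  1.608] F [-0.652  0.152 -0.23 ] T [-0.088  0.324 -0.041] op 0.505
pos [538.801 -81.492 251.707] case-rel-hinge -161.27172589927528 -52.349414075760095 191.70714957963287 rpy [2.821 0.756 2.961] jaw(case) [np.float64(-0.7260621188135213), np.float64(-0.05001070552462826), np.float64(-0.6858080846395361)] z(case) [np.float64(0.6276081555901561), np.float64(0.35932211343040504), np.float64(-0.6906486963982699)] beta 0.7376134304328831
N 12 T [0.1416, -0.0426, 0.0402] dr [0.01, 0.0389, -0.0029] mm/row 15.32427170419525 deg/row 3.620237555775289
```

{"api": "jog_arm", "payload": {
  "deltas": [
    {"gripper":0,"translation":[0.1,-0.035,0.12],"dr":[0.01,0.039,-0.003]},
    {"gripper":0,"translation":[0.1,-0.035,0.12],"dr":[0.01,0.039,-0.003]},
    {"gripper":0,"translation":[0.1,-0.035,0.12],"dr":[0.01,0.039,-0.003]},
    {"gripper":0,"translation":[0.15,-0.045,0.12],"dr":[0.01,0.039,-0.003]},
    {"gripper":0,"translation":[0.15,-0.045,0],"dr":[0.01,0.039,-0.003]},
    {"gripper":0,"translation":[0.15,-0.045,0],"dr":[0.01,0.039,-0.003]},
    {"gripper":0,"translation":[0.15,-0.045,0],"dr":[0.01,0.039,-0.003]},
    {"gripper":0,"translation":[0.15,-0.045,0],"dr":[0.01,0.039,-0.003]},
    {"gripper":0,"translation":[0.15,-0.045,0],"dr":[0.01,0.039,-0.003]},
    {"gripper":0,"translation":[0.17,-0.045,0],"dr":[0.01,0.039,-0.003]},
    {"gripper":0,"translation":[0.17,-0.045,0],"dr":[0.01,0.039,-0.003]},
    {"gripper":0,"translation":[0.17,-0.045,0],"dr":[0.01,0.039,-0.003]}
  ]
}}

```text
clock: 12.03
eef_pos: [704.8, -128.1, 291.1]
tcp_rot: [2.785, 0.046, 2.893]
contact_force: [0.2, -0.1, 0.7]
opening: 0.498
```

```bash
python3 -c "
from h import *
import cv2; f=r.grab_frame('side');cv2.imwrite('pics/s7.png',cv2.resize(f[60:280,180:460],(763,600)))
show();go((16,-60,225),0,.35,5)"
```

```text
t 12.0833 q [-0.338  0.471  1.423  0.378  1.259  2.926] F [-0.147  0.566  1.413] T [-0.122  0.029 -0.039] op 0.503
pos [ 708.233 -128.971  290.268] case-rel-hinge 14.634887680937105 -56.61004585764981 230.2675580798151 rpy [2.785 0.043 2.892] jaw(case) [np.float64(-0.99905577210023), np.float64(0.0008757703896742326), np.float64(-0.04343727960448791)] z(case) [np.float64(0.04100784010152802), np.float64(0.34923455904689876), np.float64(-0.9361375859442492)] beta 0.04377736859215459
N 5 T [0.001, -0.0072, -0.0105] dr [0.0005, 0.0056, 0.0001] mm/row 1.2822244554697866 deg/row 0.5040235330837982
```

View pics/s7.png

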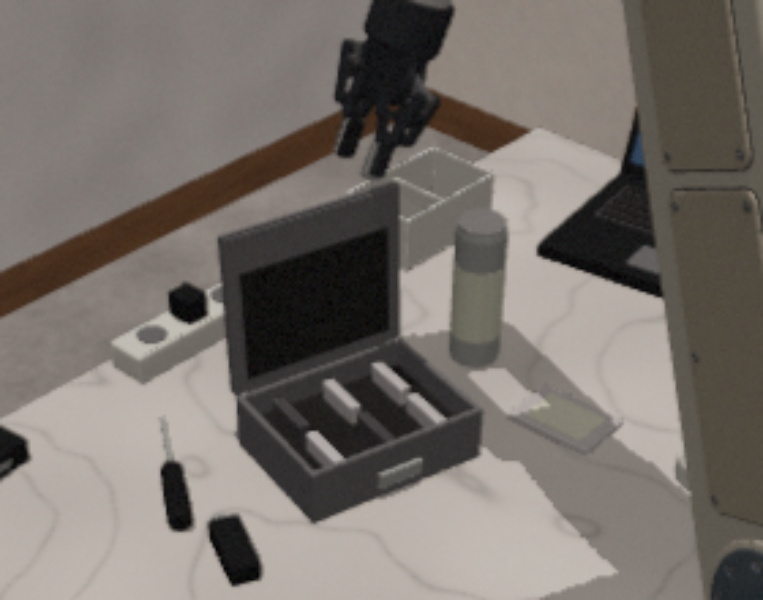

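{"api": "jog_arm", "payload": {
  "deltas": [
    {"gripper":0,"translation":[0.005,-0.03,-0.08],"dr":[0,0,0]},
    {"gripper":0,"translation":[0.005,0,-0.1],"dr":[0,0,0]},
    {"gripper":0,"translation":[0,0,-0.1],"dr":[0,0,0]},
    {"gripper":0,"translation":[0,0,-0.1],"dr":[0,0,0]},
    {"gripper":0,"translation":[0,0,-0.1],"dr":[0,0,0]},
    {"gripper":0,"translation":[0,0,-0.1],"dr":[0,0,0]},
    {"gripper":0,"translation":[0,0,-0.05],"dr":[0,0,0]},
    {"gripper":0,"translation":[0,0,0],"dr":[0,0,0]}
  ]
}}

```text
clock: 12.75
eef_pos: [704.6, -130.8, 226.3]
tcp_rot: [2.782, 0.046, 2.894]
contact_force: [-0.2, 1.1, 0.5]
opening: 0.499
```

```bash
python3 -c "
from h import *
import cv2; f=r.grab_frame('side');cv2.imwrite('pics/s8.png',cv2.resize(f[100:230,240:400],(738,600)))
show();go((16,-60,225),0,.35,5)"
```

```text
t 12.8 q [-0.343  0.52   1.489  0.398  1.153  2.87 ] F [-0.385  0.19   0.293] T [-0.138 -0.005 -0.034] op 0.5
pos [ 705.15  -130.885  227.344] case-rel-hinge 12.119076165402342 -59.22537963205096 167.34428719182083 rpy [2.782 0.047 2.894] jaw(case) [np.float64(-0.9988923185431614), np.float64(-0.0018554934024139808), np.float64(-0.04701800824897355)] z(case) [np.float64(0.04335510649195668), np.float64(0.3520717495744098), np.float64(-0.934968351278633)] beta 0.04633747425912639
N 5 T [0.0071, -0.0034, 0.1153] dr [0.0003, 0.0061, -0.0003] mm/row 11.558274656614845 deg/row 0.5508309006691015
```

View pics/s8.png

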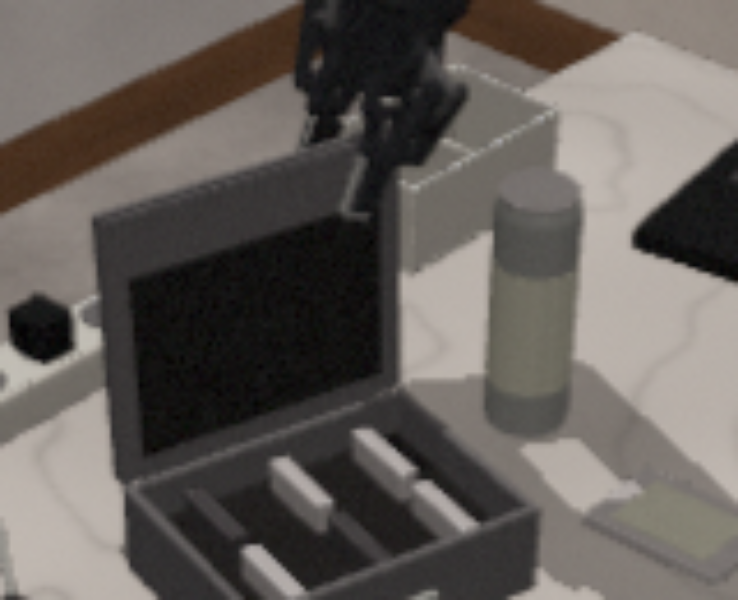

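```bash
cat >> h.py <<'E'
def tcp(phi,b,rho,h=15,t=20):
    q=rho*np.array([-np.sin(phi),np.cos(phi)])-t*np.array([np.sin(b),-np.cos(b)])-h*np.array([-np.cos(b),-np.sin(b)])
    return (q[0],-59,q[1])
def seg(ws):   # ws: (phi,beta,rho,N)
    prev=None
    for phi,b,rho,N in ws:
        p=tcp(phi,b,rho); print(phi,np.round(p,1)); go(p,b,.35,N,prev); prev=(p,b,.35)
E
python3 -c "
from h import *
seg([(0,.06,148,4),(.15,.22,149,6),(.3,.38,149,6),(.45,.53,150,6)])"
```

```text
0 [ 13.8 -59.  168.9]
N 4 T [0.0041, -0.0005, 0.0038] dr [-0.002, -0.0016, -0.0004] mm/row 0.5643905838309512 deg/row 0.23426963122261182
0.15 [-12.  -59.  170.1]
N 6 T [-0.0416, 0.0106, 0.0021] dr [-0.0042, -0.0165, 0.0] mm/row 4.299446180194791 deg/row 1.5278874536821954
0.3 [-37.5 -59.  166.5]
N 6 T [-0.0412, 0.0105, -0.0061] dr [-0.0042, -0.0165, -0.0] mm/row 4.297696741093853 deg/row 1.5278874536821947
0.45 [-62.4 -59.  159.9]
N 6 T [-0.0402, 0.0102, -0.011] dr [-0.0039, -0.0154, -0.0] mm/row 4.291068722703008 deg/row 1.4323944878270578
```

{"api": "jog_arm", "payload": {
  "deltas": [
    {"gripper":0.3,"translation":[0.006,0,0.005],"dr":[0,0,0]},
    {"gripper":0.3,"translation":[0.006,0,0.005],"dr":[0,0,0]},
    {"gripper":0.3,"translation":[0.006,0,0],"dr":[0,0,0]},
    {"gripper":0.3,"translation":[0,0,0],"dr":[0,0,0]},
    {"gripper":0.3,"translation":[0,0,0],"dr":[0,0,0]}
  ]
}}

```text
clock: 13.22
eef_pos: [707.5, -131.0, 229.5]
tcp_rot: [2.782, 0.049, 2.895]
contact_force: [-0.4, -0.2, -0.3]
opening: 0.348
```

{"api": "jog_arm", "payload": {
  "deltas": [
    {"gripper":0.3,"translation":[-0.042,0.0105,0.002],"dr":[-0.0042,-0.0165,0]},
    {"gripper":0.3,"translation":[-0.042,0.0105,0.002],"dr":[-0.0042,-0.0165,0]},
    {"gripper":0.3,"translation":[-0.042,0.0105,0.002],"dr":[-0.0042,-0.0165,0]},
    {"gripper":0.3,"translation":[-0.042,0.0105,0.002],"dr":[-0.0042,-0.0165,0]},
    {"gripper":0.3,"translation":[-0.042,0.0105,0.002],"dr":[-0.0042,-0.0165,0]},
    {"gripper":0.3,"translation":[-0.042,0.0105,0.002],"dr":[-0.0042,-0.0165,0]},
    {"gripper":0.3,"translation":[0,0,0],"dr":[0,0,0]}
  ]
}}

```text
clock: 13.8
eef_pos: [680.9, -124.3, 230.3]
tcp_rot: [2.782, 0.209, 2.895]
contact_force: [0.8, 0.1, -0.8]
opening: 0.353
```

```bash
python3 -c "
from h import *
import cv2; f=r.grab_frame('side');cv2.imwrite('pics/s9.png',cv2.resize(f[100:230,240:400],(738,600)))
show();seg([(.3,.38,149,6),(.45,.53,150,6)])"
```

```text
t 13.85 q [-0.353  0.417  1.663  0.472  0.95   2.741] F [-0.159  0.026  0.653] T [-0.179  0.124 -0.034] op 0.347
pos [ 681.564 -124.518  230.517] case-rel-hinge -12.308885553410093 -58.86715051999734 170.51690703692213 rpy [2.782 0.208 2.894] jaw(case) [np.float64(-0.9784192883531999), np.float64(-0.001821348754394446), np.float64(-0.20662134175136104)] z(case) [np.float64(0.19277102752288988), np.float64(0.35199424599586604), np.float64(-0.915936341529023)] beta 0.20743592871641528
0.3 [-37.5 -59.  166.5]
N 6 T [-0.0408, 0.0101, -0.0067] dr [-0.0054, -0.0174, -0.0005] mm/row 4.255533784733182 deg/row 1.6441068258718887
0.45 [-62.4 -59.  159.9]
N 6 T [-0.0402, 0.0102, -0.011] dr [-0.0039, -0.0154, -0.0] mm/row 4.291068722703008 deg/row 1.4323944878270578
```

View pics/s9.png

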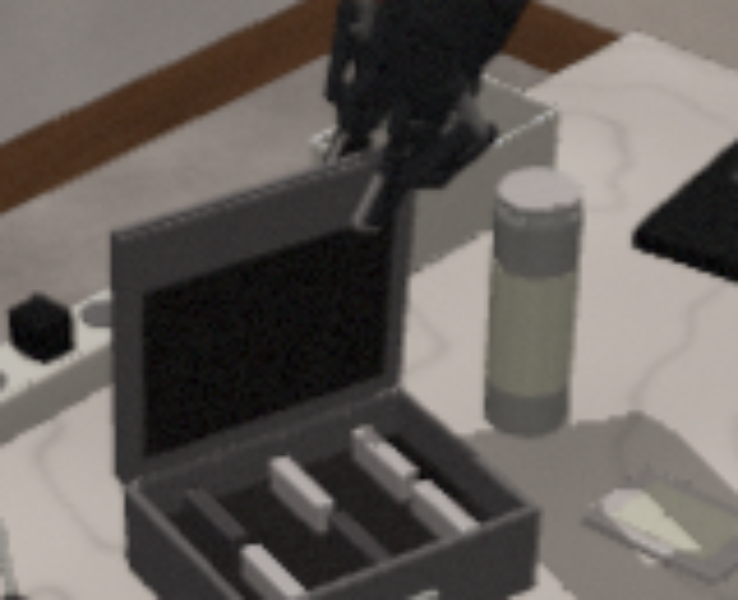

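The lid is tipping forward as planned, its edge now at crop (110,235)-(410,165), with the front finger ahead of it. Continue.

{"api": "jog_arm", "payload": {
  "deltas": [
    {"gripper":0.3,"translation":[-0.041,0.0103,-0.0065],"dr":[-0.0045,-0.017,0]},
    {"gripper":0.3,"translation":[-0.041,0.0103,-0.0065],"dr":[-0.0045,-0.017,0]},
    {"gripper":0.3,"translation":[-0.041,0.0103,-0.0065],"dr":[-0.0045,-0.017,0]},
    {"gripper":0.3,"translation":[-0.041,0.0103,-0.0065],"dr":[-0.0045,-0.017,0]},
    {"gripper":0.3,"translation":[-0.041,0.0103,-0.0065],"dr":[-0.0045,-0.017,0]},
    {"gripper":0.3,"translation":[-0.041,0.0103,-0.0065],"dr":[-0.0045,-0.017,0]},
    {"gripper":0.3,"translation":[-0.04,0.0102,-0.011],"dr":[-0.004,-0.0155,0]},
    {"gripper":0.3,"translation":[-0.04,0.0102,-0.011],"dr":[-0.004,-0.0155,0]},
    {"gripper":0.3,"translation":[-0.04,0.0102,-0.011],"dr":[-0.004,-0.0155,0]},
    {"gripper":0.3,"translation":[-0.04,0.0102,-0.011],"dr":[-0.004,-0.0155,0]},
    {"gripper":0.3,"translation":[-0.04,0.0102,-0.011],"dr":[-0.004,-0.0155,0]},
    {"gripper":0.3,"translation":[-0.04,0.0102,-0.011],"dr":[-0.004,-0.0155,0]}
  ]
}}

```text
clock: 14.85
eef_pos: [634.1, -112.4, 220.1]
tcp_rot: [2.785, 0.526, 2.896]
contact_force: [0.0, -0.1, -0.4]
opening: 0.35
```

```bash
python3 -c "
from h import *
import cv2; f=r.grab_frame('side');cv2.imwrite('pics/s10.png',cv2.resize(f[100:230,240:400],(738,600)))
show();seg([(.65,.74,151,6),(.85,.94,152,6),(1.05,1.12,154,6)])"
```

```text
t 14.9 q [-0.381  0.278  1.994  0.866  0.568  2.232] F [-1.198  0.248 -0.992] T [-0.083  0.373 -0.031] op 0.351
pos [ 632.645 -111.829  219.138] case-rel-hinge -62.84565040969508 -58.6246034274175 159.1376310844376 rpy [2.785 0.526 2.896] jaw(case) [np.float64(-0.8647756003997606), np.float64(-0.003166711227680497), np.float64(-0.5021485167689274)] z(case) [np.float64(0.4692642860385625), np.float64(0.3508746519107695), np.float64(-0.8103567168199535)] beta 0.5248977990769489
0.65 [-93.8 -59.  145.1]
N 6 T [-0.0501, 0.0121, -0.0234] dr [-0.0061, -0.0219, -0.0008] mm/row 5.664411255451359 deg/row 2.044703599965546
0.85 [-121.5  -59.   124.2]
N 6 T [-0.0448, 0.0114, -0.0348] dr [-0.0052, -0.0206, 0.0] mm/row 5.7808667007075805 deg/row 1.909859317102745
1.05 [-145.   -59.    98.8]
N 6 T [-0.038, 0.0097, -0.0423] dr [-0.0047, -0.0185, -0.0] mm/row 5.771267861771869 deg/row 1.7188733853924711
```

View pics/s10.png

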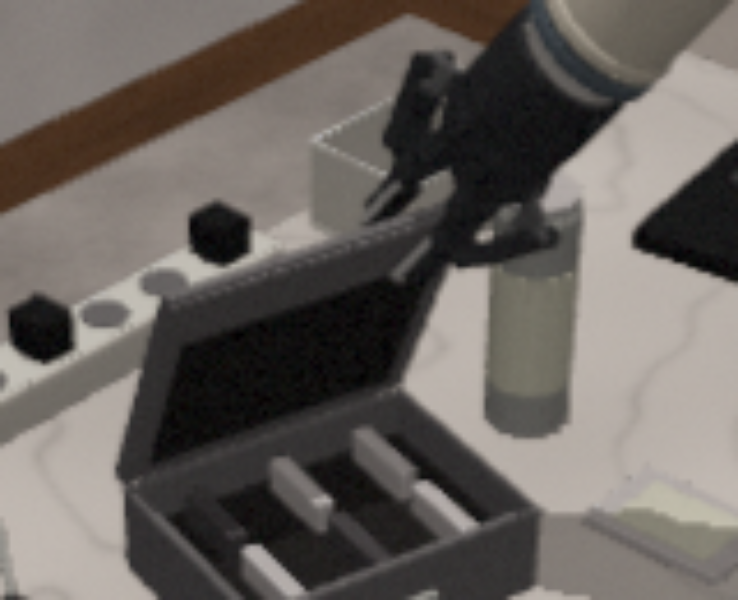

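The lid (edge now at crop (165,300)-(440,210)) leans well forward and rests on the front finger. I lower it gently.

{"api": "jog_arm", "payload": {
  "deltas": [
    {"gripper":0.3,"translation":[-0.05,0.012,-0.0234],"dr":[-0.006,-0.022,-0.001]},
    {"gripper":0.3,"translation":[-0.05,0.012,-0.0234],"dr":[-0.006,-0.022,-0.001]},
    {"gripper":0.3,"translation":[-0.05,0.012,-0.0234],"dr":[-0.006,-0.022,-0.001]},
    {"gripper":0.3,"translation":[-0.05,0.012,-0.0234],"dr":[-0.006,-0.022,-0.001]},
    {"gripper":0.3,"translation":[-0.05,0.012,-0.0234],"dr":[-0.006,-0.022,-0.001]},
    {"gripper":0.3,"translation":[-0.05,0.012,-0.0234],"dr":[-0.006,-0.022,-0.001]},
    {"gripper":0.3,"translation":[0,0,0],"dr":[0,0,0]}
  ]
}}

```text
clock: 15.48
eef_pos: [602.6, -104.6, 204.6]
tcp_rot: [2.789, 0.739, 2.888]
contact_force: [-2.6, -0.0, -0.6]
opening: 0.352
```

```bash
python3 -c "
from h import *
show();seg([(.85,.92,152,8),(1.05,1.12,154,8)])"
```

```text
t 15.4833 q [-0.403  0.256  2.196  1.575  0.451  1.443] F [-2.576 -0.029 -0.615] T [-0.242  0.614  0.047] op 0.352
pos [ 602.55  -104.57   204.614] case-rel-hinge -93.80174071380948 -59.005939813790164 144.61350568846913 rpy [2.789 0.739 2.888] jaw(case) [np.float64(-0.7388356112929065), np.float64(0.0030540283992257274), np.float64(-0.6738787816781102)] z(case) [np.float64(0.6338005443127495), np.float64(0.34289404974850335), np.float64(-0.6933401334669251)] beta 0.7405651676731242
0.85 [-121.   -59.   124.4]
N 8 T [-0.033, 0.0084, -0.0253] dr [-0.0037, -0.0139, 0.0002] mm/row 4.2402172734495 deg/row 1.2932759847959827
1.05 [-145.   -59.    98.8]
N 8 T [-0.0291, 0.0074, -0.0319] dr [-0.0039, -0.0154, 0.0] mm/row 4.382289504991556 deg/row 1.432394487827058
```

{"api": "jog_arm", "payload": {
  "deltas": [
    {"gripper":0.3,"translation":[-0.033,0.0084,-0.0253],"dr":[-0.0037,-0.014,0]},
    {"gripper":0.3,"translation":[-0.033,0.0084,-0.0253],"dr":[-0.0037,-0.014,0]},
    {"gripper":0.3,"translation":[-0.033,0.0084,-0.0253],"dr":[-0.0037,-0.014,0]},
    {"gripper":0.3,"translation":[-0.033,0.0084,-0.0253],"dr":[-0.0037,-0.014,0]},
    {"gripper":0.3,"translation":[-0.033,0.0084,-0.0253],"dr":[-0.0037,-0.014,0]},
    {"gripper":0.3,"translation":[-0.033,0.0084,-0.0253],"dr":[-0.0037,-0.014,0]},
    {"gripper":0.3,"translation":[-0.033,0.0084,-0.0253],"dr":[-0.0037,-0.014,0]},
    {"gripper":0.3,"translation":[-0.033,0.0084,-0.0253],"dr":[-0.0037,-0.014,0]},
    {"gripper":0.3,"translation":[0,0,0],"dr":[0,0,0]}
  ]
}}

```text
clock: 16.23
eef_pos: [577.2, -97.8, 184.7]
tcp_rot: [2.787, 0.92, 2.888]
contact_force: [-2.1, -0.2, -0.6]
opening: 0.354
```

```bash
python3 -c "
from h import *
show();seg([(1.05,1.12,155,9),(1.2,1.25,158,9)])"
```

```text
t 16.2333 q [-0.43   0.323  2.35   2.202  0.625  0.717] F [-2.104 -0.211 -0.602] T [-0.08   0.693  0.049] op 0.354
pos [577.178 -97.75  184.731] case-rel-hinge -120.07190934278694 -58.64918415825335 124.73090802933149 rpy [2.787 0.92  2.888] jaw(case) [np.float64(-0.6057381590965424), np.float64(0.0028782945674933513), np.float64(-0.7956588452563788)] z(case) [np.float64(0.7478597752779701), np.float64(0.34345483194405096), np.float64(-0.5681060947881718)] beta 0.9211525048784133
1.05 [-145.9  -59.    99.3]
N 9 T [-0.0279, 0.0067, -0.0282] dr [-0.0037, -0.0137, 0.0001] mm/row 4.025960313922399 deg/row 1.272735159358018
1.2 [-161.5  -59.    77.8]
N 9 T [-0.0168, 0.0043, -0.0239] dr [-0.0023, -0.0089, 0.0] mm/row 2.9551739102943104 deg/row 0.827605704077857
```

{"api": "jog_arm", "payload": {
  "deltas": [
    {"gripper":0.3,"translation":[-0.028,0.007,-0.028],"dr":[-0.0036,-0.0137,0]},
    {"gripper":0.3,"translation":[-0.028,0.007,-0.028],"dr":[-0.0036,-0.0137,0]},
    {"gripper":0.3,"translation":[-0.028,0.007,-0.028],"dr":[-0.0036,-0.0137,0]},
    {"gripper":0.3,"translation":[-0.028,0.007,-0.028],"dr":[-0.0036,-0.0137,0]},
    {"gripper":0.3,"translation":[-0.028,0.007,-0.028],"dr":[-0.0036,-0.0137,0]},
    {"gripper":0.3,"translation":[-0.028,0.007,-0.028],"dr":[-0.0036,-0.0137,0]},
    {"gripper":0.3,"translation":[-0.028,0.007,-0.028],"dr":[-0.0036,-0.0137,0]},
    {"gripper":0.3,"translation":[-0.028,0.007,-0.028],"dr":[-0.0036,-0.0137,0]},
    {"gripper":0.3,"translation":[-0.028,0.007,-0.028],"dr":[-0.0036,-0.0137,0]},
    {"gripper":0.3,"translation":[0,0,0],"dr":[0,0,0]}
  ]
}}

```text
clock: 17.07
eef_pos: [552.5, -91.1, 159.5]
tcp_rot: [2.783, 1.12, 2.886]
contact_force: [-1.4, 1.2, -1.1]
opening: 0.349
```

```bash
python3 -c "
from h import *
show();seg([(1.2,1.24,159,9),(1.35,1.36,161,9),(1.5,1.42,163,10)])"
```

```text
t 17.0667 q [-0.464  0.521  2.477  2.496  1.034  0.262] F [-1.443  1.165 -1.112] T [0.079 0.705 0.169] op 0.349
pos [552.498 -91.078 159.463] case-rel-hinge -145.63529815784193 -58.26412096948411 99.46262882512619 rpy [2.783 1.12  2.886] jaw(case) [np.float64(-0.4354308844394298), np.float64(0.003087601505575294), np.float64(-0.9002168692005492)] z(case) [np.float64(0.8455729479138204), np.float64(0.34451513787341526), np.float64(-0.4078182309956153)] beta 1.1214102556183871
1.2 [-162.2  -59.    78.3]
N 9 T [-0.0181, 0.0038, -0.0235] dr [-0.0023, -0.0081, -0.0] mm/row 2.9900025840683417 deg/row 0.76249436822473
1.35 [-173.5  -59.    54.1]
N 9 T [-0.0121, 0.0031, -0.0269] dr [-0.0021, -0.0082, -0.0] mm/row 2.9647415966304846 deg/row 0.7639437268410972
1.5 [-180.1  -59.    29.4]
N 10 T [-0.0064, 0.0016, -0.0247] dr [-0.0009, -0.0037, -0.0] mm/row 2.5613612373766594 deg/row 0.3437746770784922
```

{"api": "jog_arm", "payload": {
  "deltas": [
    {"gripper":0.3,"translation":[-0.018,0.004,-0.0235],"dr":[-0.0023,-0.0081,0]},
    {"gripper":0.3,"translation":[-0.018,0.004,-0.0235],"dr":[-0.0023,-0.0081,0]},
    {"gripper":0.3,"translation":[-0.018,0.004,-0.0235],"dr":[-0.0023,-0.0081,0]},
    {"gripper":0.3,"translation":[-0.018,0.004,-0.0235],"dr":[-0.0023,-0.0081,0]},
    {"gripper":0.3,"translation":[-0.018,0.004,-0.0235],"dr":[-0.0023,-0.0081,0]},
    {"gripper":0.3,"translation":[-0.018,0.004,-0.0235],"dr":[-0.0023,-0.0081,0]},
    {"gripper":0.3,"translation":[-0.018,0.004,-0.0235],"dr":[-0.0023,-0.0081,0]},
    {"gripper":0.3,"translation":[-0.018,0.004,-0.0235],"dr":[-0.0023,-0.0081,0]},
    {"gripper":0.3,"translation":[-0.018,0.004,-0.0235],"dr":[-0.0023,-0.0081,0]},
    {"gripper":0.3,"translation":[0,0,0],"dr":[0,0,0]}
  ]
}}

```text
clock: 17.9
eef_pos: [536.8, -87.8, 138.7]
tcp_rot: [2.79, 1.24, 2.891]
contact_force: [0.9, 1.0, -1.9]
opening: 0.351
```

```bash
python3 -c "
from h import *
show();seg([(1.35,1.36,162,9),(1.5,1.45,164,10)])
import cv2; f=r.grab_frame('side');cv2.imwrite('pics/s11.png',cv2.resize(f[120:270,230:430],(800,600)))"
```

```text
t 17.9 q [-0.488  0.719  2.522  2.549  1.343  0.059] F [ 0.892  0.977 -1.944] T [-0.009  0.667  0.087] op 0.351
pos [536.763 -87.75  138.717] case-rel-hinge -161.70520057241816 -58.91726778769816 78.7165664280503 rpy [2.79  1.24  2.891] jaw(case) [np.float64(-0.3245835425940409), np.float64(0.0004167728232108943), np.float64(-0.9458569395936768)] z(case) [np.float64(0.8885072854621424), np.float64(0.3430466052089418), np.float64(-0.3047520801164698)] beta 1.2403771073324745
1.35 [-174.5  -59.    54.3]
N 9 T [-0.0138, 0.0034, -0.0271] dr [-0.0021, -0.0082, -0.0] mm/row 3.059025510755049 deg/row 0.7625170450220659
1.5 [-181.6  -59.    28.9]
N 10 T [-0.0069, 0.0018, -0.0254] dr [-0.0014, -0.0056, -0.0] mm/row 2.6416212211410937 deg/row 0.5156620156177396
```

View pics/s11.png

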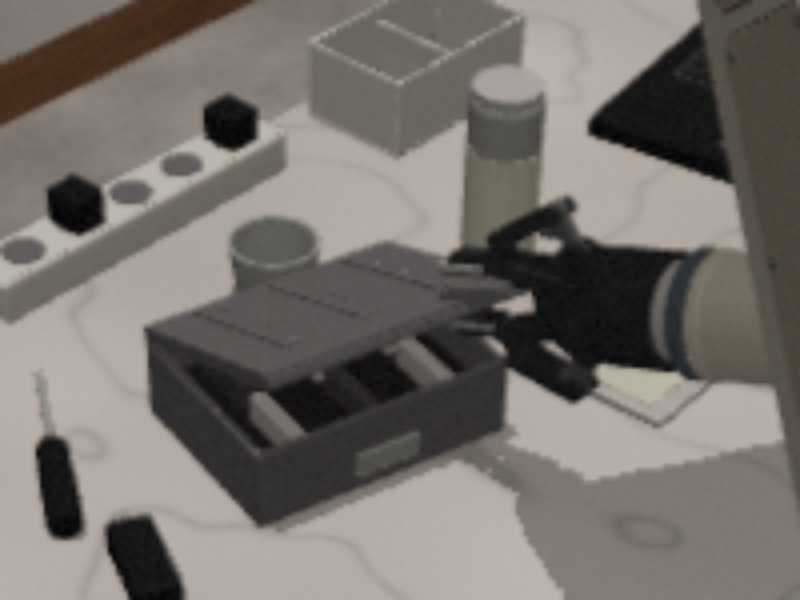

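The lid edge runs from crop (270,385) to about (525,290) and rests on the lower finger, with the upper finger clear above. Continue.

{"api": "jog_arm", "payload": {
  "deltas": [
    {"gripper":0.3,"translation":[-0.014,0.0034,-0.027],"dr":[-0.0021,-0.0082,0]},
    {"gripper":0.3,"translation":[-0.014,0.0034,-0.027],"dr":[-0.0021,-0.0082,0]},
    {"gripper":0.3,"translation":[-0.014,0.0034,-0.027],"dr":[-0.0021,-0.0082,0]},
    {"gripper":0.3,"translation":[-0.014,0.0034,-0.027],"dr":[-0.0021,-0.0082,0]},
    {"gripper":0.3,"translation":[-0.014,0.0034,-0.027],"dr":[-0.0021,-0.0082,0]},
    {"gripper":0.3,"translation":[-0.014,0.0034,-0.027],"dr":[-0.0021,-0.0082,0]},
    {"gripper":0.3,"translation":[-0.014,0.0034,-0.027],"dr":[-0.0021,-0.0082,0]},
    {"gripper":0.3,"translation":[-0.014,0.0034,-0.027],"dr":[-0.0021,-0.0082,0]},
    {"gripper":0.3,"translation":[-0.014,0.0034,-0.027],"dr":[-0.0021,-0.0082,0]},
    {"gripper":0.3,"translation":[0,0,0],"dr":[0,0,0]}
  ]
}}

```text
clock: 18.78
eef_pos: [523.9, -85.2, 114.4]
tcp_rot: [2.796, 1.361, 2.896]
contact_force: [0.2, -0.2, -2.1]
opening: 0.349
```

```bash
python3 -c "
from h import *
show();seg([(1.48,1.45,164,9),(1.57,1.5,164,9),(1.62,1.5,164,6)])"
```

```text
t 18.7833 q [-0.511  0.95   2.526  2.536  1.648 -0.119] F [ 0.242 -0.156 -2.094] T [-0.073  0.691  0.039] op 0.349
pos [523.937 -85.155 114.378] case-rel-hinge -174.77528362154672 -59.56230034218408 54.37818971291604 rpy [2.796 1.361 2.896] jaw(case) [np.float64(-0.2086514249769419), np.float64(-0.0006328179458223784), np.float64(-0.9779898682484086)] z(case) [np.float64(0.9192127644273229), np.float64(0.341323163981901), np.float64(-0.19633234945689326)] beta 1.3603706570987448
1.48 [-181.4  -59.    32.2]
N 9 T [-0.0069, 0.0024, -0.0247] dr [-0.0015, -0.0061, 0.0001] mm/row 2.5747728002469907 deg/row 0.5692459677432951
1.57 [-182.9  -59.    16.5]
N 9 T [-0.0016, 0.0004, -0.0174] dr [-0.0009, -0.0034, 0.0] mm/row 1.7484977618515887 deg/row 0.31830988618378975
1.62 [-182.7  -59.     8.3]
N 6 T [0.0003, -0.0001, -0.0137] dr [0.0, 0.0, 0.0] mm/row 1.366524310004275 deg/row 0.0
```

{"api": "jog_arm", "payload": {
  "deltas": [
    {"gripper":0.3,"translation":[-0.008,0.0024,-0.0245],"dr":[-0.0015,-0.0061,0]},
    {"gripper":0.3,"translation":[-0.008,0.0024,-0.0245],"dr":[-0.0015,-0.0061,0]},
    {"gripper":0.3,"translation":[-0.008,0.0024,-0.0245],"dr":[-0.0015,-0.0061,0]},
    {"gripper":0.3,"translation":[-0.008,0.0024,-0.0245],"dr":[-0.0015,-0.0061,0]},
    {"gripper":0.3,"translation":[-0.008,0.0024,-0.0245],"dr":[-0.0015,-0.0061,0]},
    {"gripper":0.3,"translation":[-0.008,0.0024,-0.0245],"dr":[-0.0015,-0.0061,0]},
    {"gripper":0.3,"translation":[-0.008,0.0024,-0.0245],"dr":[-0.0015,-0.0061,0]},
    {"gripper":0.3,"translation":[-0.008,0.0024,-0.0245],"dr":[-0.0015,-0.0061,0]},
    {"gripper":0.3,"translation":[-0.008,0.0024,-0.0245],"dr":[-0.0015,-0.0061,0]},
    {"gripper":0.3,"translation":[0,0,0],"dr":[0,0,0]}
  ]
}}

```text
clock: 19.62
eef_pos: [515.7, -83.3, 91.8]
tcp_rot: [2.814, 1.449, 2.911]
contact_force: [1.2, -0.9, -1.4]
opening: 0.347
```

```bash
python3 -c "
from h import *
show();seg([(1.57,1.5,163,9),(1.62,1.5,163,6)])"
```

```text
t 19.6167 q [-0.523  1.124  2.498  2.496  1.846 -0.244] F [ 1.163 -0.878 -1.443] T [-0.054  0.73  -0.062] op 0.347
pos [515.736 -83.32   91.846] case-rel-hinge -183.17509575618018 -59.80554191744206 31.846397592157132 rpy [2.814 1.449 2.911] jaw(case) [np.float64(-0.12114414565700801), np.float64(-0.0022074740198272675), np.float64(-0.9926324712759932)] z(case) [np.float64(0.9337825506431305), np.float64(0.33895494906120316), np.float64(-0.11471569474717247)] beta 1.4485582761208735
1.57 [-181.9  -59.    16.5]
N 9 T [0.0016, 0.0005, -0.017] dr [-0.0007, -0.0035, 0.0003] mm/row 1.7127031425821713 deg/row 0.32380369575006773
1.62 [-181.7  -59.     8.4]
N 6 T [0.0003, -0.0001, -0.0136] dr [0.0, 0.0, 0.0] mm/row 1.3581918446993726 deg/row 0.0
```

{"api": "jog_arm", "payload": {
  "deltas": [
    {"gripper":0.3,"translation":[0,0,-0.014],"dr":[-0.0008,-0.0031,0]},
    {"gripper":0.3,"translation":[0,0,-0.014],"dr":[-0.0008,-0.0031,0]},
    {"gripper":0.3,"translation":[0,0,-0.014],"dr":[-0.0008,-0.0031,0]},
    {"gripper":0.3,"translation":[0,0,-0.014],"dr":[-0.0008,-0.0031,0]},
    {"gripper":0.3,"translation":[0,0,-0.014],"dr":[-0.0008,-0.0031,0]},
    {"gripper":0.3,"translation":[0,0,-0.014],"dr":[-0.0008,-0.0031,0]},
    {"gripper":0.3,"translation":[0,0,-0.014],"dr":[-0.0008,-0.0031,0]},
    {"gripper":0.3,"translation":[0,0,-0.014],"dr":[-0.0008,-0.0031,0]},
    {"gripper":0.3,"translation":[0,0,-0.014],"dr":[-0.0008,-0.0031,0]},
    {"gripper":0.3,"translation":[0,0,0],"dr":[0,0,0]}
  ]
}}

```text
clock: 20.45
eef_pos: [516.0, -83.3, 79.7]
tcp_rot: [2.83, 1.495, 2.927]
contact_force: [-1.0, 0.6, -1.2]
opening: 0.352
```

{"api": "jog_arm", "payload": {
  "deltas": [
    {"gripper":0.3,"translation":[0,0,-0.01],"dr":[0,0,0]},
    {"gripper":0.3,"translation":[0,0,-0.01],"dr":[0,0,0]},
    {"gripper":0.3,"translation":[0,0,-0.01],"dr":[0,0,0]},
    {"gripper":0.3,"translation":[0,0,0],"dr":[0,0,0]}
  ]
}}

```text
clock: 20.78
eef_pos: [516.0, -83.3, 77.1]
tcp_rot: [2.831, 1.495, 2.928]
contact_force: [-0.6, -0.1, -1.2]
opening: 0.347
```

{"api": "jog_arm", "payload": {
  "deltas": [
    {"gripper":0.3,"translation":[0,0,-0.01],"dr":[0,0,0]},
    {"gripper":0.3,"translation":[0,0,-0.01],"dr":[0,0,0]},
    {"gripper":0.3,"translation":[0,0,-0.01],"dr":[0,0,0]},
    {"gripper":0.3,"translation":[0,0,0],"dr":[0,0,0]}
  ]
}}

```text
clock: 21.12
eef_pos: [516.0, -83.4, 74.2]
tcp_rot: [2.83, 1.495, 2.927]
contact_force: [0.7, 0.2, -0.3]
opening: 0.35
```

```bash
python3 -c "
from h import *
show()
import cv2; cv2.imwrite('pics/x.png',r.grab_frame('side'))"
```

```text
t 21.1167 q [-0.524  1.212  2.461  2.472  1.927 -0.298] F [ 0.68   0.203 -0.332] T [-0.032  0.481  0.017] op 0.35
pos [516.039 -83.411  74.219] case-rel-hinge -182.8593953503963 -59.819178707877604 14.219393901402796 rpy [2.83  1.495 2.927] jaw(case) [np.float64(-0.07522409198959755), np.float64(-0.0025693994157062446), np.float64(-0.9971633437762255)] z(case) [np.float64(0.9380632167703312), np.float64(0.33897674778679565), np.float64(-0.07163913596900284)] beta 1.4945750791472656
```

{"api": "jog_arm", "payload": {
  "deltas": [
    {"gripper":0.3,"translation":[0,0,-0.01],"dr":[0,0,0]},
    {"gripper":0.3,"translation":[0,0,-0.01],"dr":[0,0,0]},
    {"gripper":0.3,"translation":[-0.05,0,0],"dr":[0,0,0]},
    {"gripper":0.3,"translation":[-0.05,0,0],"dr":[0,0,0]},
    {"gripper":0.3,"translation":[0,0,0],"dr":[0,0,0]}
  ]
}}

```text
clock: 21.58
eef_pos: [505.0, -83.3, 72.0]
tcp_rot: [2.823, 1.494, 2.92]
contact_force: [-0.1, 0.3, -0.1]
opening: 0.35
```

```bash
python3 -c "
from h import *
show()"
```

```text
t 21.5833 q [-0.549  1.236  2.473  2.44   1.946 -0.331] F [-0.103  0.331 -0.114] T [-0.035  0.432 -0.046] op 0.35
pos [505.017 -83.311  72.04 ] case-rel-hinge -193.56626304018675 -62.438065782432716 12.039564158952032 rpy [2.823 1.494 2.92 ] jaw(case) [np.float64(-0.0769351857636317), np.float64(-0.0020904787056321133), np.float64(-0.9970339046844378)] z(case) [np.float64(0.9380448750863513), np.float64(0.33871691246585556), np.float64(-0.07309353961759596)] beta 1.4930323050645147
```

Unloaded and tracking well. Withdraw further.

{"api": "jog_arm", "payload": {
  "deltas": [
    {"gripper":0.3,"translation":[-0.07,0,0],"dr":[0,0,0]},
    {"gripper":0.3,"translation":[-0.07,0,0],"dr":[0,0,0]},
    {"gripper":0.3,"translation":[-0.07,0,0],"dr":[0,0,0]},
    {"gripper":0.3,"translation":[-0.07,0,0],"dr":[0,0,0]},
    {"gripper":0.3,"translation":[-0.07,0,0],"dr":[0,0,0]},
    {"gripper":0.3,"translation":[-0.07,0,0],"dr":[0,0,0]},
    {"gripper":0.3,"translation":[-0.07,0,0],"dr":[0,0,0]},
    {"gripper":0.3,"translation":[0,0,0],"dr":[0,0,0]}
  ]
}}

```text
clock: 22.25
eef_pos: [455.7, -83.6, 72.0]
tcp_rot: [2.813, 1.493, 2.909]
contact_force: [1.0, 0.2, -0.5]
opening: 0.351
```

{"api": "jog_arm", "payload": {
  "deltas": [
    {"gripper":0.3,"translation":[0,0,0.1],"dr":[0,0,0]},
    {"gripper":0.3,"translation":[0,0,0.1],"dr":[0,0,0]},
    {"gripper":0.3,"translation":[0,0,0.1],"dr":[0,0,0]},
    {"gripper":0.3,"translation":[0,0,0.1],"dr":[0,0,0]},
    {"gripper":0.3,"translation":[0,0,0],"dr":[0,0,0]}
  ]
}}

```text
clock: 22.67
eef_pos: [456.8, -83.3, 113.7]
tcp_rot: [2.825, 1.496, 2.922]
contact_force: [-0.1, 0.7, 0.2]
opening: 0.351
```

```bash
python3 -c "
from h import *
show()
import cv2; a=r.grab_frame('side')[120:270,210:410]; b=r.grab_frame('top')[100:270,260:500]
cv2.imwrite('pics/fin.png',np.vstack([cv2.resize(a,(400,300)),cv2.resize(b,(400,300))]))"
```

```text
t 22.6667 q [-0.687  1.222  2.588  2.274  1.962 -0.47 ] F [-0.052  0.744  0.175] T [-0.05   0.516  0.003] op 0.351
pos [456.756 -83.287 113.677] case-rel-hinge -240.34392008877583 -74.30821961774505 53.67657308160902 rpy [2.825 1.496 2.922] jaw(case) [np.float64(-0.07495025367026291), np.float64(-0.0021831885704141837), np.float64(-0.997184884142569)] z(case) [np.float64(0.93817143084127), np.float64(0.33875787574035554), np.float64(-0.07125635394212598)] beta 1.494989492825932
```

View pics/fin.png

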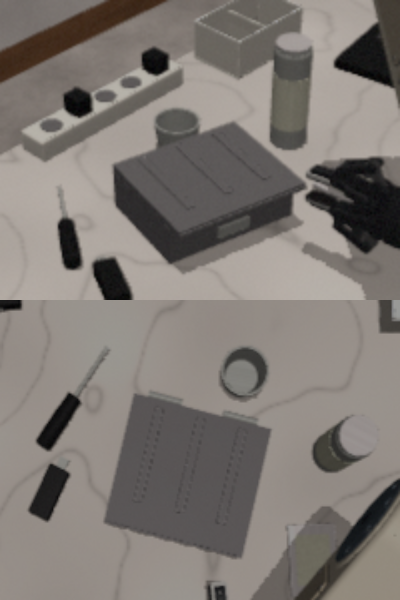

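The lid is flat on the rim and the fingers are clear in front of it. Cup, duster, driver and adapter are where they were. Handing in.

```bash
python3 -c "
from rig import r
print(r.sign_off())"
```

```text
the job is handed in; nothing more can be done
None
```

The lid is shut and the job is handed in at about 23 s, well inside the 51 s limit.

**What I did:** I put the half-open fingers either side of the lid's free edge. The back finger tipped the lid forward, and it fell a short way onto the front finger. I carried it down on that finger under its inner side and eased the last 20 mm at under 20 mm/s. The front finger then slid out from under the overhang. I never closed the jaws on the lid.

**Last checks:**
- **Load:** the force at the fingers was about 2–3 N while carrying the lid. It fell to about zero when the lid seated, and no reading went above about 3 N.
- **Final pictures:** the side and top views show the lid flat on the rim, with the fingers about 40 mm clear of it in front. The cup, duster, screwdriver and adapter look unmoved.
- **Not fully checked:** the arm partly hid the drive in the last pictures, and the mouse and tape were outside the crop. The arm never went near the mouse or tape, and passed well above the drive.

The first two tilt trials, in free space before touching the lid, ran into wrist-joint limits and strayed from the path I commanded. I changed the tool's side tilt and turned the gripper half round, and after that the arm followed the path.

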